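# Put the silver bar back into the stock carousel

### The arm

A 6-joint arm with a two-finger parallel gripper is mounted at the origin on the work surface. World frame = base frame: x ahead of the robot, y to its left, z up, the work surface at z = 0. Lengths are in m, angles in degrees, forces in N, time in s.
With the tool pointing down it reaches from about 0.375 to 0.75 m from the base axis. Payload 9 kg.
Tool frame: the origin (TCP) lies where the fingers leave the gripper's body, on its centre line; the fingertips stand 73 mm ahead of it and the grasp point (between the pads) lies 54 mm ahead of it (robot.tip_reach is the distance from the TCP to the fingertips, in m); z points along the fingers, y is the line along which they close (so a half turn about z gives the same grasp; the last joint's range is limited). The gripper opens to 85 mm and grips with 20 to 120 N. Pads are 22 mm wide; open, the fingers measure 114 mm over their backs; the gripper's body (76 mm by 85 mm) begins 54 mm behind the grasp point. The pads swing forward as they close: fully open they stand 13 mm farther back than shut.
Start: joints at [61.266, 5.964, 5.575, 89.605, 0, 77.527], TCP at [0.168, 0.576, 0.304] pointing down, gripper open.
Joint ranges: [-171.21, 171.21], [-48.23, 106.86], [-62.78, 66.21], [-105.2, 120.99], [-86.42, 89.51], [-180, 180]. Speed limits (degrees/s): [127.2, 127.2, 147.25, 180, 180, 180].

### API

Orientations are given as [roll, pitch, yaw] about the fixed x, y, z axes, in that order (R = Rz(yaw) Ry(pitch) Rx(roll)).
In Python, from plant import robot gives the robot as it stands. Calls block until the motion is done:
- robot.move_pose(position, orientation): joint-space move of the TCP to a pose.
- robot.line_to(position, vel=0.15, rotation=None, guard=None): straight line of the TCP; rotation=None keeps the orientation; vel is the mean speed in m/s. With guard (N) it stops when the force on the tool has changed by that much, and returns True; else False.
- robot.goto_joints(angles): joint-space move.
- robot.set_gripper(opening): finger opening in m; the grip force is fixed at half the most; returns when the fingers have stopped.
- robot.pause(seconds).
- robot.ik(position, orientation): joint angles nearest the present ones, or None.
- robot.observe(): the state.
- robot.grab_frame(name): name is "side" or "top" or "wrist"; returns the picture (420x560x3 uint8, blue, green, red); there is no depth.
- robot.get_calibration(name): a dict with "vertical_fov" (degrees; the focal length in pixels is half the picture's height over the tangent of half this angle, whatever the lens; pixels are square), "cx", "cy" (the principal point, pixels), "rvec" (rotation vector, rad) and "tvec" (3), from world to camera coordinates, as OpenCV has them. Camera axes: x right, y down, z forward; pixel columns grow to the right and rows downward; lengths in m; the calibration is good to about 2 mm. A picture is of the moment at which its call begins: read the wrist's pose just before it. get_calibration takes no time and is no camera call; for the wrist camera it gives the pose at the moment of the call.
A pose or a line that the arm cannot do raises robot.IKError and nothing moves.
- robot.job_done(): hands the job in; it is judged then, once.
The state is a dict: "time": time; "q": joint angles; "qvel": joint speeds; "joint_torque": joint torques, N m; "tool_pos": TCP position; "tcp_rot": TCP orientation; "ft_force": force on the tool from outside, world axes, zero at the start; "torque": the same for the moment, N m; "gripper_width": finger opening in m; "gripper_force": force on a finger pad.
Only numpy, scipy, OpenCV 4.12 (cv2) and the standard library are available. Lean on these libraries where they do the work, as an engineer would, in place of code of your own. Each camera call takes 0.05 s, during which the arm holds its last target. There are 200 camera calls.

### The job

Put the loose silver bar that lies on the round anvil away with its fellows in the stock carousel. Turn the carousel's clear dial cover by its knob until the opening stands squarely over the compartment that holds the other silver bars, then lower the bar through the opening, without dropping it, so that it lies in that compartment wholly below the cover. Leave the cover at that setting and do not disturb the other things on the bench.

Things in the scene. Friction and masses are not known exactly. Their poses are not given: they have to be found in the camera images.
- carousel: Round stock carousel, grey plastic, 298 mm diameter at the foot, fixed; origin: centre of its underside, on the cover's axis. Five 72 degree sectors parted by 4 mm walls: the one along the body's +x is decked over (closed), the others are compartments centred 72, 144, 216, 288 degrees counter-clockwise from it, 26 to 138 mm from the axis, floor 6 mm and wall tops 58 mm above the bench.
- cover (a joint): Turn of the cover about the vertical axis, rad, counter-clockwise positive from above, 0 = opening over the closed sector. Turns endlessly both ways, no notches, stays where left (friction 0.12 N m). Clear plate, underside 60 mm, top 64 mm above the bench; black rim of 292 mm diameter, top 65 mm high.
- opening (a point): Middle of the cover's only opening, 86 mm from the axis, 62 mm above the bench; x axis radially outwards; turns with the cover. The opening is a sector 60 degrees wide, 36 to 135 mm from the axis; its two straight edges carry black lips up to 67 mm above the bench.
- knob (a point): Black wing knob at the cover's centre, on the axis: a bar 66 mm long, 16 mm thick, from 66 to 98 mm above the bench, standing on a flat hub of 72 mm diameter. This point is on the axis, 86 mm above the bench. The bar lies along this point's x axis, which points to the middle of the opening.
- stock_bars_mid (a point): Middle of the compartment that holds the two other silver bars, 86 mm from the carousel's axis, 16 mm above the bench. The two bars (each like the loose one) lie side by side on the compartment's floor, at any angle, and cannot move; their tops are 24 mm above the bench.
- stock_rings_mid (a point): Middle of the compartment with two silver bangles (68 mm diameter), 86 mm from the axis, 16 mm above the bench; not wanted
- stock_hexes_mid (a point): Middle of the compartment with a pile of hexagonal silver blanks (60 mm across flats), 86 mm from the axis, 16 mm above the bench; not wanted
- stock_domes_mid (a point): Middle of the compartment with a round silver dome (78 mm diameter), 86 mm from the axis, 16 mm above the bench; not wanted
- anvil: Round dark steel anvil block, 180 mm diameter, 50 mm high, fixed on the bench; origin at the centre of its underside. The loose bar starts flat on top of it.
- bar_mid (a point): Centre of the loose cast silver bar, 74 x 22 x 18 mm (length along its x axis, width along y, height along z), about 0.30 kg; its underside is 9 mm below this point
- bar_end_a (a point): Centre of the loose bar's end face at its +x end, 37 mm from bar_mid
- bar_end_b (a point): Centre of the loose bar's end face at its -x end, 37 mm from bar_mid
- hammer_head (a point): ball-peen hammer lying on the bench (bystander), wooden handle, 280 mm long; point at the centre of its head
- file_mid (a point): flat file with red wooden handle, 310 mm long, lying on the bench (bystander); point near its middle
- bangle_mid (a point): loose silver bangle, ring of 68 mm outer diameter, 14 mm high, lying flat on the bench (bystander); point at its centre
- brush: flat brush with wooden handle, 200 mm long, lying on the bench (bystander); origin under its middle
- doming_block_mid (a point): steel doming block, 62 mm cube with round hollows (bystander); point at its centre
- flux_bottle: white plastic bottle, 64 mm diameter, 130 mm high (bystander); origin at the centre of its underside
- pitch_bowl: dark steel bowl, 110 mm rim diameter, 50 mm high (bystander); origin at the centre of its underside

How it is judged (in metres and radians):
On the way:
1. the opening of the dial cover stands over the compartment with the other bars, with the bar still outside (horizontal distance between opening and stock_bars_mid below 0.014 m and horizontal distance between bar_mid and carousel above 0.15 m), for 0.2 s.
At the end, for the whole second after the job is handed in: Opening's middle within 14 mm (9 degrees) of right over the middle of the compartment with the other bars; loose bar at rest in it, its centre within 35 mm sideways of that middle, both ends below the cover (end centres under 55 mm above the bench); cover at rest (horizontal distance between opening and stock_bars_mid below 0.014 m and horizontal distance between bar_mid and stock_bars_mid below 0.035 m and height (world z) of each of bar_end_a, bar_end_b below 0.055 m and linear speed of bar below 0.02 m/s and velocity of joint cover between -0.05 and 0.05 rad/s); the robot touches nothing.
It fails at once if a bystander is moved by more than 30 mm (distance of any of hammer_head, file_mid, bangle_mid, brush, doming_block_mid, flux_bottle, pitch_bowl from where it was at the start of the episode above 0.03 m).
It fails at once if the bar is dropped or thrown: it moves faster than 1.0 m/s (a fall of some 50 mm) with no finger touching it (linear speed of bar above 1 m/s and contact force between the fingers and bar below 0.05 N).
It also fails if it takes over 72 s, if anything falls off the work surface, if the arm or the gripper's body presses on something with over 40 N, if the wrist force passes 120 N, or if a joint passes its speed limit or range.

## Working session

There is one attempt and no reset: what is moved stays moved. The work goes in short steps, each a Python script; the robot and the scene stay as the last script left them, time stands still between calls to the robot, and variables do not carry over. Pictures are saved under pics/ and viewed, at most 10 in all, crops included, and the job is handed in when it is done.

```bash
mkdir -p pics; ls
python3 - <<'E'
from plant import robot
import cv2
for n in ("top","side"):
    f=robot.grab_frame(n); cv2.imwrite(f"pics/{n}0.png",f); print(n,robot.get_calibration(n))
print(robot.observe()["time"])
E
```

```text
pics
top {'vertical_fov': 43.06542951162184, 'cx': 277.2846667392955, 'cy': 212.41573048688298, 'rvec': array([ 2.08002273, -2.13647592,  0.18711562]), 'tvec': array([0.01473993, 0.57646693, 1.32754883])}
side {'vertical_fov': 48.93954352219415, 'cx': 274.04058298139586, 'cy': 210.36894250059342, 'rvec': array([ 2.26333699, -0.68815627,  0.2689196 ]), 'tvec': array([-0.47778352,  0.26159187,  1.1945749 ])}
0.1
```

View pics/top0.png

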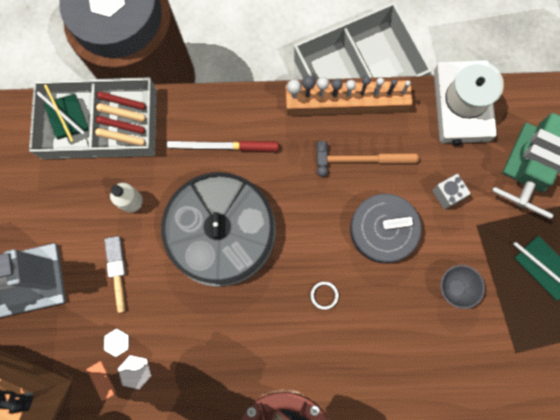

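View pics/side0.png

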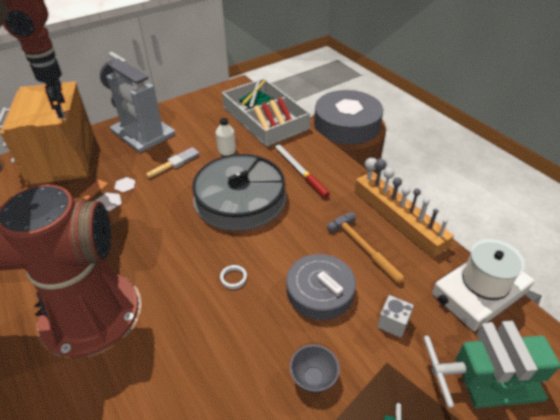

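The top picture shows the carousel at about (218,229), its opening pointing up, the bars compartment at about (238,256) and the loose bar at (398,223) on the anvil at (387,228). Next I'll enlarge the two work areas.

```bash
cat > h.py <<'E'
import cv2, numpy as np
from plant import robot
def cam(n):
    c=robot.get_calibration(n); f=210/np.tan(np.radians(c["vertical_fov"]/2))
    K=np.array([[f,0,c["cx"]],[0,f,c["cy"]],[0,0,1]]); R=cv2.Rodrigues(np.array(c["rvec"]))[0]
    return K,R,np.array(c["tvec"]).ravel()
def ray(C,uv,z):
    K,R,t=C; o=-R.T@t; d=R.T@np.linalg.inv(K)@[uv[0],uv[1],1]
    return o+d*(z-o[2])/d[2]
def proj(C,p):
    K,R,t=C; q=K@(R@np.array(p)+t); return q[:2]/q[2]
E
python3 - <<'E'
from h import *
f=cv2.imread("pics/top0.png"); C=cam("top")
a=cv2.resize(f[165:295,155:285],None,fx=4.5,fy=4.5,interpolation=cv2.INTER_CUBIC)
cv2.imwrite("pics/crop.png",a)
g=cv2.cvtColor(f,cv2.COLOR_BGR2GRAY)
m=np.zeros_like(g); m[205:245,360:425]=(g[205:245,360:425]>185)*255
c=max(cv2.findContours(m,0,2)[0],key=cv2.contourArea); r=cv2.minAreaRect(c); print(r)
b=cv2.boxPoints(r); w=[ray(C,p,.068) for p in b]; print(np.round(w,4), [np.linalg.norm(w[i]-w[i-1]) for i in range(4)])
print("bar",np.mean(w,0))
# carousel & anvil: dark ring outlines
hsv=cv2.cvtColor(f,cv2.COLOR_BGR2HSV)
for n,(x0,y0,x1,y1),z in (("car",(155,165,285,295),.065),("anvil",(345,185,430,270),.05)):
    m=np.zeros_like(g); s=hsv[y0:y1,x0:x1]; m[y0:y1,x0:x1]=(s[...,1]<90)*255
    m=cv2.morphologyEx(m,cv2.MORPH_OPEN,np.ones((5,5)))
    c=max(cv2.findContours(m,0,2)[0],key=cv2.contourArea); e=cv2.fitEllipse(cv2.convexHull(c)); print(n,e,ray(C,e[0],z), [np.linalg.norm(ray(C,(e[0][0]+a/2,e[0][1]),z)-ray(C,(e[0][0]-a/2,e[0][1]),z)) for a in e[1]])
print(proj(C,(0,0,0)), proj(cam("side"),(0,0,0)))
E
```

```text
((397.34283447265625, 222.3209991455078), (8.788887023925781, 29.142099380493164), 82.40535736083984)
[[ 0.5471 -0.2695  0.068 ]
 [ 0.555  -0.3438  0.068 ]
 [ 0.5323 -0.3451  0.068 ]
 [ 0.5245 -0.271   0.068 ]] [np.float64(0.022726276516595693), np.float64(0.07471977803991191), np.float64(0.022741012640015504), np.float64(0.07447413525180661)]
bar [ 0.53973916 -0.30732204  0.068     ]
car ((218.2783966064453, 229.07569885253906), (113.6830062866211, 114.89163970947266), 121.0083236694336) [0.53573781 0.15228757 0.065     ] [np.float64(0.2938363385087621), np.float64(0.2969603313872992)]
anvil ((385.5615539550781, 227.996826171875), (69.51223754882812, 71.49312591552734), 102.2518081665039) [ 0.52882895 -0.27974269  0.05      ] [np.float64(0.1790997835971254), np.float64(0.18420360970962904)]
[283.19401798 443.52582124] [ 89.47934536 311.41830225]
```

View pics/crop.png

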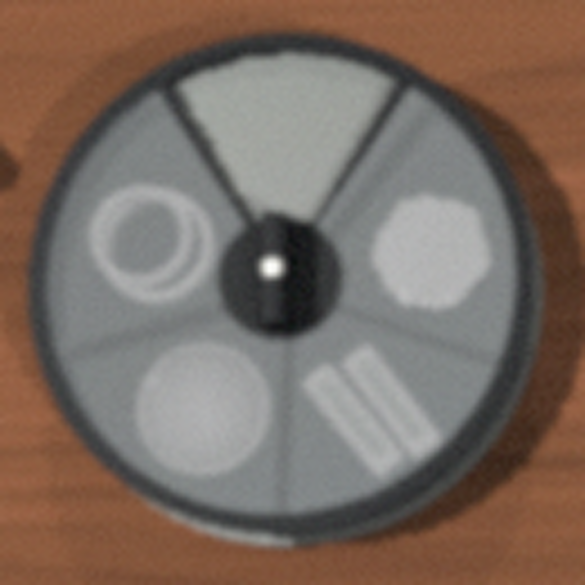

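The crop shows the opening at the top, over the closed deck, with lip lines from (165,90) to (250,220) and (405,85) to (315,222). The bars lie lower right, between the walls that run down (287,345 to 281,510) and right (340,315 to 492,357). I'll compute the angles, check IK and refine with the wrist camera.

Run:
```python
from h import *
C=cam("top"); W=lambda u,v,z: ray(C,(155+(u+.5)/4.5-.5,165+(v+.5)/4.5-.5),z)
def ang(a,b,z):
    d=W(*b,z)-W(*a,z); return np.degrees(np.arctan2(d[1],d[0]))
print("lips",ang((250,220),(165,90),.067),ang((315,222),(405,85),.067))
print("walls",ang((287,345),(281,510),.058),ang((340,315),(492,357),.058),ang((225,318),(80,355),.058))
print("bars",W(370,410,.024),"knob ends",W(270,218,.098),W(272,322,.098))
print("tip",robot.tip_reach, {k:np.round(v,3) for k,v in robot.observe().items()})
c=np.array([.536,.152,.2])
for y in range(-180,181,30):
    q=robot.ik(c,[180,0,y]); print(y,None if q is None else np.round(q))
    
robot.move_pose([c[0]-.03,c[1],.33],[180,0,0]); 
Cw=robot.get_calibration("wrist"); print(Cw)
cv2.imwrite("pics/w0.png",robot.grab_frame("wrist")); print(robot.observe()["time"])
```

```text
lips 32.270358511564616 -33.55730184827738
walls 177.7701519429097 -107.10209940818228 102.9192703277208
bars [0.47039831 0.10900494 0.024     ] knob ends [0.5714399 0.1571356 0.098    ] [0.51229215 0.15609951 0.098     ]
tip 0.0726 {'time': np.float64(0.1), 'q': array([6.1266e+01, 5.9940e+00, 5.5320e+00, 8.9605e+01, 1.0000e-03,
       7.7526e+01]), 'qvel': array([-0.092, -0.072,  0.098,  0.069, -0.103, -0.053]), 'joint_torque': array([ 6.0000e-03, -5.5820e+01,  5.0473e+01,  1.3000e-02, -0.0000e+00,
        0.0000e+00]), 'tool_pos': array([0.168, 0.576, 0.303]), 'tcp_rot': array([-1.79934e+02, -1.60000e-02,  1.63740e+02]), 'ft_force': array([ 0.476,  0.189, -0.136]), 'torque': array([ 0.022,  0.066, -0.013]), 'gripper_force': np.float64(0.0), 'gripper_width': np.float64(0.085)}
-180 [  2.  -1. -13.  79.   0.   2.]
-150 [  2.  -1. -13.  79.   0. -28.]
-120 [  2.  -1. -13.  79.   0. -58.]
-90 [  2.  -1. -13.  79.   0. -88.]
-60 [   2.   -1.  -13.   79.    0. -118.]
-30 [   2.   -1.  -13.   79.    0. -148.]
0 [   2.   -1.  -13.   79.    0. -178.]
30 [  2.  -1. -13.  79.   0. 152.]
60 [  2.  -1. -13.  79.   0. 122.]
90 [  2.  -1. -13.  79.   0.  92.]
120 [  2.  -1. -13.  79.   0.  62.]
150 [  2.  -1. -13.  79.   0.  32.]
180 [  2.  -1. -13.  79.   0.   2.]
{'vertical_fov': 70.0072199119478, 'cx': 274.43194585128094, 'cy': 209.63244839384558, 'rvec': array([-2.04095546,  2.04073087,  0.34420696]), 'tvec': array([0.15349849, 0.42810743, 0.57142628])}
3.8417
```

View pics/w0.png

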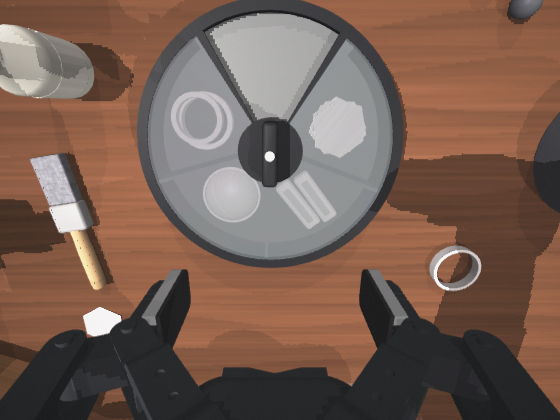

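The wrist picture shows the rim centred near (271,132), the lips at (205,35)-(255,120) and (340,38)-(288,120), and the knob bar vertical at x≈270. The bars' compartment walls run from (305,160) to (378,190) and down at (267,245).

Run:
```python
from h import *
f=cv2.imread("pics/w0.png"); C=cam("wrist"); g=cv2.cvtColor(f,6); hsv=cv2.cvtColor(f,40)
m=((hsv[...,1]<85)*255).astype(np.uint8); m[:, :136]=0; m[:,408:]=0; m[268:]=0
m=cv2.morphologyEx(m,cv2.MORPH_OPEN,np.ones((7,7)))
c=max(cv2.findContours(m,0,2)[0],key=cv2.contourArea)[:,0]
p=np.array([ray(C,u,.065)[:2] for u in c if u[1]>3 ])
for i in range(6):
    A=np.c_[2*p,np.ones(len(p))]; s=np.linalg.lstsq(A,(p**2).sum(1),rcond=None)[0]; r=np.sqrt(s[2]+s[0]**2+s[1]**2)
    e=np.abs(np.linalg.norm(p-s[:2],axis=1)-r); p=p[e<max(.0015,np.percentile(e,85))]
print("rim",s[:2],r,e.mean(),len(p)); O=s[:2]
m=((g<75)*255).astype(np.uint8)
def a(u,z): d=ray(C,u,z)[:2]-O; return round(float(np.degrees(np.arctan2(d[1],d[0]))),1), round(float(np.linalg.norm(d)),4)
for n,u,z in (("lipL",(205,35),.067),("lipR",(340,38),.067),("wallR",(378,190),.058),("wallD",(267,258),.058),("wallL",(163,182),.058)): print(n,a(u,z))
ka,kb=ray(C,(270,121),.098),ray(C,(270,186),.098); print("knob",ka,kb,(ka+kb)/2,ka-kb)
print("bars",ray(C,(306,200),.024), a((306,200),.024))
# knob hub centre dark blob
print("hubL/R/T/B", ray(C,(239,152),.066),ray(C,(303,152),.066))
```

```text
rim [0.54425605 0.15862502] 0.14528552977641238 0.0003473390532288909 365
lipL (29.1, 0.1289)
lipR (-32.2, 0.1301)
wallR (-110.1, 0.1356)
wallD (178.2, 0.1366)
wallL (106.4, 0.1305)
knob [0.57765847 0.15773283 0.098     ] [0.51295465 0.15804175 0.098     ] [0.54530656 0.15788729 0.098     ] [ 0.06470382 -0.00030892  0.        ]
bars [0.47475764 0.11207762 0.024     ] (-146.2, 0.0836)
hubL/R/T/B [0.54329966 0.19260641 0.066     ] [0.54331008 0.12191226 0.066     ]
```

Rim radius (145.3 mm) and knob length (64.7 mm) agree with the given sizes. The axis is at (0.5445, 0.158), the opening at about −1.2° and the target at −145.9°. Next I turn the knob.

Run:
```python
from h import *
x,y=.5445,.1582
robot.set_gripper(.05)
robot.move_pose([x,y,.20],[180,0,178.9])
print(robot.line_to([x,y,.147],vel=.08,guard=8))
robot.set_gripper(0.0)
o=robot.observe(); print(o["q"],o["ft_force"],o["gripper_width"],o["tcp_rot"],o["time"])
q=np.array(o["q"]); 
q0=np.array(robot.ik([x,y,.147],[180,0,178.9])); print(q0)
for d in (50,100,144.8):
    t=q0.copy(); t[5]+=d; robot.goto_joints(t)
    o=robot.observe(); print(np.round(o["ft_force"],1),np.round(o["torque"],2),np.round(o["tcp_rot"],1),o["time"])
robot.set_gripper(.05)
robot.line_to([x,y,.22],vel=.15)
robot.move_pose([x-.03,y,.33],[180,0,0])
o=robot.observe(); C=cam("wrist"); f=robot.grab_frame("wrist"); cv2.imwrite("pics/w1.png",f); np.savez("w1.npz",K=C[0],R=C[1],t=C[2]); print(o["time"])
```

```text
False
[  2.95424      2.02563762 -14.8201683   73.11245519  -0.09913654
   4.07873993] [-0.38154917 -4.40517432  3.86013596] 0.01504523242370336 [-1.79904083e+02  4.86844795e-02  1.78875505e+02] 8.1667
[  2.98819503   2.06475242 -14.86590863  73.06933895   0.
   4.08819503]
[ -6. -13.   8.] [-2.49  1.19 -0.08] [-179.8    0.2  128.8] 9.0083
[-15.8 -16.1  14.4] [-3.07  2.96 -0.08] [-179.8    0.4   78.8] 9.85
[-21.6 -12.6  19.5] [-2.41  4.24 -0.14] [180.    0.4  34. ] 10.625
16.3667
```

View pics/w1.png

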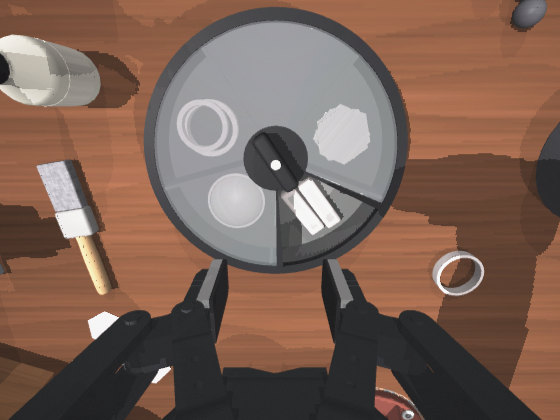

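The opening now stands over the bars, with lips running from (278,210) to (279,262) and from (305,173) to (378,207). I'll check its angle and move on to view the loose bar from above.

Run:
```python
from h import *
d=np.load("w1.npz"); C=(d["K"],d["R"],d["t"]); O=np.array([.5445,.1582])
def a(u,z): d=ray(C,u,z)[:2]-O; return round(float(np.degrees(np.arctan2(d[1],d[0]))),1), round(float(np.linalg.norm(d)),4)
print(a((279,262),.067),a((378,207),.067),"wallL",a((168,188),.058),"knob",ray(C,(254,136),.098)-ray(C,(292,188),.098),(ray(C,(254,136),.098)+ray(C,(292,188),.098))/2)
robot.set_gripper(.06)
b=np.array([.543,-.304]); yb=-84
for yw in (-84,96,-146,34):print(yw, robot.ik([.54,-.305,.13],[180,0,yw]), robot.ik([.473,.11,.1],[180,0,yw]))
robot.move_pose([b[0]-.09,b[1],.27],[180,0,0])
C=cam("wrist"); f=robot.grab_frame("wrist"); cv2.imwrite("pics/w2.png",f); np.savez("w2.npz",K=C[0],R=C[1],t=C[2]); print(robot.observe()["time"])
g=cv2.cvtColor(f,6); u=proj(C,(.542,-.306,.068)); print(u)
hsv=cv2.cvtColor(f,40); x,y=map(int,u); m=np.zeros_like(g); R=np.s_[max(0,y-60):y+60,x-80:x+80]
m[R]=(g[R]>150)*255
c=max(cv2.findContours(m,0,2)[0],key=cv2.contourArea); r=cv2.minAreaRect(c); w=np.array([ray(C,p,.068) for p in cv2.boxPoints(r)])
print(r,w,[np.linalg.norm(w[i]-w[i-1]) for i in range(4)],w.mean(0))
```

```text
(-178.0, 0.129) (-115.2, 0.1326) wallL (105.8, 0.1316) knob [0.05270846 0.03829948 0.        ] [0.54570887 0.16036261 0.098     ]
-84 [ -41.5204682    11.79617114   -6.20861574   71.99521312    0.
 -137.5204682 ] [ -2.38644772 -10.44737338 -31.83836188  68.6090115    0.
 -98.38644772]
96 [-41.5204682   11.79617114  -6.20861574  71.99521312   0.
  42.4795318 ] [ -2.38644772 -10.44737338 -31.83836188  68.6090115    0.
  81.61355228]
-146 [-41.5204682   11.79617114  -6.20861574  71.99521312   0.
 -75.5204682 ] [ -2.38644772 -10.44737338 -31.83836188  68.6090115    0.
 -36.38644772]
34 [-41.5204682   11.79617114  -6.20861574  71.99521312   0.
 104.4795318 ] [ -2.38644772 -10.44737338 -31.83836188  68.6090115    0.
 143.61355228]
21.175
[278.395306   101.66758975]
((263.0, 100.5), (119.0, 130.0), 90.0) [[ 0.58781817 -0.24122091  0.068     ]
 [ 0.58784909 -0.34561139  0.068     ]
 [ 0.49221704 -0.35124194  0.068     ]
 [ 0.49216004 -0.23327469  0.068     ]] [np.float64(0.09598760366929365), np.float64(0.10439048071743127), np.float64(0.09579765794487442), np.float64(0.11796726212926907)] [ 0.54001109 -0.29283723  0.068     ]
```

View pics/w2.png

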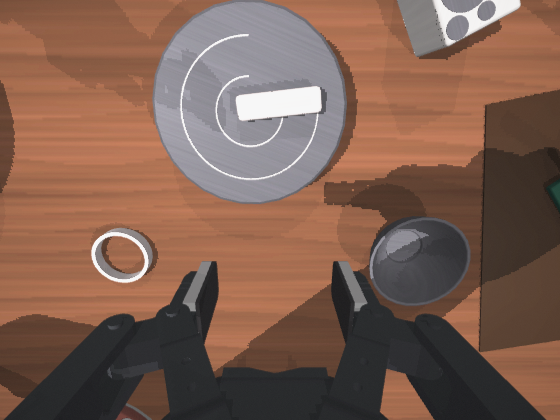

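The wrist picture shows the bar at about (279,103) on the anvil, tilted slightly. The mask leaked into the rings, so I'll tighten it and then grasp.

```bash
cat > g.py <<'E'
from h import *
d=np.load("w2.npz"); C=(d["K"],d["R"],d["t"]); f=cv2.imread("pics/w2.png"); g=cv2.cvtColor(f,6)
m=np.zeros_like(g); R=np.s_[70:135,220:340]; m[R]=(g[R]>205)*255
m=cv2.morphologyEx(m,cv2.MORPH_OPEN,np.ones((9,9)))
c=max(cv2.findContours(m,0,2)[0],key=cv2.contourArea); r=cv2.minAreaRect(c); w=np.array([ray(C,p,.068) for p in cv2.boxPoints(r)])
L=[np.linalg.norm(w[i]-w[i-1]) for i in range(4)]; i=int(np.argmax(L)); v=w[i]-w[i-1]
yaw=np.degrees(np.arctan2(v[1],v[0])); yaw=yaw-180 if yaw>0 else yaw
B=w.mean(0)[:2]; print(r,np.round(L,4),B,yaw)
E
python3 - <<'E'
from g import *
if not(.07<max(L)<.08 and .02<min(L)<.026 and abs(yaw+84)<5): raise SystemExit("check")
robot.move_pose([*B,.20],[180,0,yaw])
print(robot.line_to([*B,.135],vel=.1,guard=8), robot.line_to([*B,.1285],vel=.03,guard=8))
robot.set_gripper(0.0)
o=robot.observe(); print(o["gripper_width"],o["gripper_force"],o["tool_pos"],o["ft_force"],o["time"])
if o["gripper_width"]<.018: raise SystemExit("missed")
robot.line_to([*B,.24],vel=.15)
o=robot.observe(); print(o["gripper_width"],o["ft_force"],o["time"])
f=robot.grab_frame("wrist"); s=robot.grab_frame("side")
cv2.imwrite("pics/w3.png",np.hstack([cv2.resize(f,(400,300)),cv2.resize(s[180:400,230:524],(400,300))]))
E
```

```text
((278.64508056640625, 102.98291778564453), (25.93875503540039, 85.1772689819336), 83.2901611328125) [0.021  0.0717 0.0208 0.0736] [ 0.54078468 -0.30604868] -83.56247733777043
False False
0.020027694973657532 60.633898973464966 [ 0.54093002 -0.30618645  0.12890539] [ 0.29046655 -0.23743181  3.13929175] 26.6833
0.020266362563667057 [-0.20046916 -0.88164251 -4.26129529] 27.575
```

View pics/w3.png

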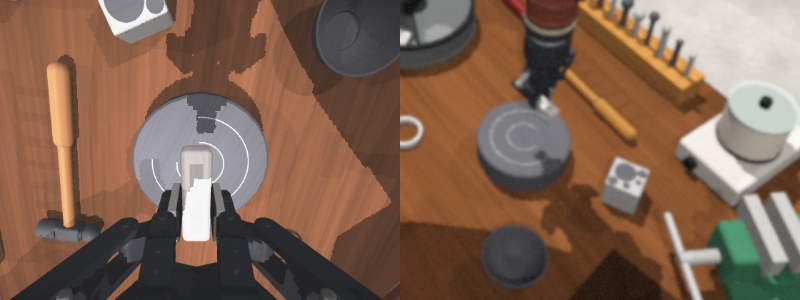

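The bar is held, and the force reading agrees with its weight. Its underside is 79 mm below the TCP, so contact on the stock bars is expected at TCP z≈0.103. I'll carry it over and lower it.

Run:
```python
from h import *
a=np.radians(-146.2); x,y=np.array([.5447,.1585])+.086*np.array([np.cos(a),np.sin(a)])
robot.move_pose([x,y,.20],[180,0,-146.2])
o=robot.observe(); print(o["gripper_width"],o["tool_pos"],o["ft_force"],o["time"])
cv2.imwrite("pics/w4.png",robot.grab_frame("wrist"))
h=robot.line_to([x,y,.120],vel=.08,guard=8)
if not h: h=robot.line_to([x,y,.101],vel=.02,guard=5)
o=robot.observe(); print(h,o["gripper_width"],o["tool_pos"],o["ft_force"],o["time"])
cv2.imwrite("pics/w5.png",robot.grab_frame("wrist"))
```

```text
0.020537684503698764 [0.47358897 0.11020156 0.20011928] [ 1.0517045   0.619982   -3.01042229] 29.2417
True 0.02025505775594149 [0.4730227  0.11067162 0.10284225] [ 0.07362116 -0.72576398  4.75611222] 31.2417
```

View pics/w5.png

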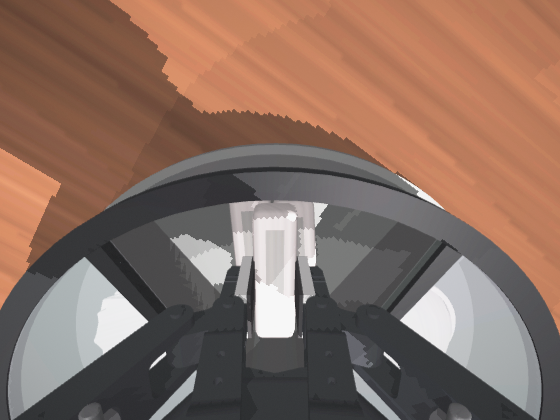

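The bar (275,270) is through the opening and rests along the two stock bars, touching at TCP z=0.1028 as predicted. The lips (130,270 and 420,270) stand symmetrically clear, so I'll release gently, retreat and check.

Run:
```python
from h import *
for w in (.026,.032,.040): robot.set_gripper(w)
x,y,_=robot.observe()["tool_pos"]
robot.line_to([x,y,.22],vel=.08)
robot.move_pose([.5145,.1582,.33],[180,0,-180])
C=cam("wrist"); f=robot.grab_frame("wrist"); t=robot.grab_frame("top")
cv2.imwrite("pics/w6.png",np.hstack([cv2.resize(f,(400,300)),cv2.resize(t,(400,300))]))
robot.move_pose([.40,-.05,.33],[180,0,-146])
t=robot.grab_frame("top")[165:295,155:285]
cv2.imwrite("pics/w7.png",cv2.resize(t,None,fx=4,fy=4,interpolation=2)); o=robot.observe(); print(o["ft_force"],o["time"])
```

```text
[ 0.60493187 -0.13447266  0.05877024] 35.5
```

View pics/w7.png

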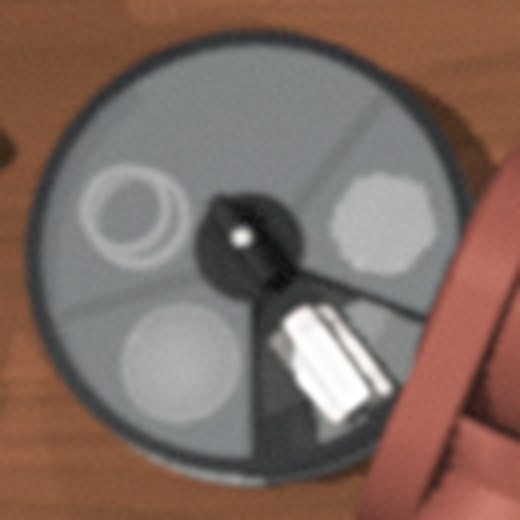

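The picture shows the loose bar at (330,365), lying flat on the stock bars inside the opening. The lips are still along the compartment's walls and the arm is clear.

```bash
python3 -c "
from plant import robot
robot.pause(.3); print(robot.job_done())"
```

```text
the job is handed in; nothing more can be done
None
```

The job is handed in: the loose bar lies on its fellows in the bars' compartment, below the cover, with the opening squarely over it, after about 36 of the 72 s; the hand-in returned no verdict.

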